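Clamp the drained whetstone in the free stone holder

TASK

Knives are about to be sharpened: take the whetstone off the draining stand and clamp it in whichever of the two stone holders is still empty. Draw the holder's sprung arm back, lay the stone flat on the bed and let the arm press it fully home against the fixed end edge. Lay the stone down under control, never letting it drop or topple, and leave the already clamped stone and the things around undisturbed.

Things in the scene. Friction and masses are not known exactly. Their poses are not given: they have to be found in the camera images.
- stone_1: the loose whetstone, a grey bar 150 x 50 x 22 mm, about 0.25 to 0.5 kg, at the start on the drainer's slope (35 degrees from level, its -x end low). Origin: centre of its underside; x along the 150 mm, y along the 50 mm, z out of the upper face. Grip it across the 50 mm at mid length: the wires under it lie within 16 mm of its centre line
- stone_2: a second whetstone, same size, shape and axes as the first, already clamped in one of the two holders; it must stay there
- drainer: fixed draining stand: white drip tray 185 x 96 x 12 mm with two sloping steel wires, up to 107 mm high, and at their low end a wire stop reaching 16 mm up the stone's end face. Origin: centre of the tray's underside; x points up the slope, z up
- holder_a: a fixed whetstone holder, origin on the table under the bed's middle, axes as bed_a. Wooden bed 44 mm wide, its top 20 mm up, on cross feet at x -106 to -70 mm (y -73 to 39) and x 67 to 103 mm (y +-38); beside the bed between them it is free down to the table. Sprung arm at the -x end on an upright pivot (x -84, y -56 mm, top 46 mm above the table), fixed edge at the +x end
- holder_b: an identical holder; either may be the one nearer the robot. One of the two holds stone_2, the other is empty
- bed_a (a point): middle of holder a's bed surface, 20 mm above the table: a stone fully home has its origin here and its long axis along x. x points to the fixed edge, z up. The edge is an upright steel plate, face at x = +75 mm, 15 mm above the bed; two flared cheeks (x 62 to 78, y about +-30 mm) leave the stone about 3 mm either side
- bed_b (a point): the same point of holder b
- nose_a (a point): centre of the ball nose (radius 6.5 mm, 8 mm above the bed) of holder a's arm, which presses on the stone's end: at x = -66, y = -2 mm from the bed point with no stone (135 mm to the edge), x = -81.5, y = 0 with one. The edge is as high as the nose: a level stone cannot reach the nose, so it goes in with its -x end low, pushes the nose back and is then levelled
- nose_b (a point): the same point of holder b's arm
- clip_a (a joint): angle of holder a's curved sprung arm, swinging level about its upright pivot: 0 at rest, grows as it is drawn back away from the fixed edge, about 0.27 with a stone clamped, 0.60 at its stop. The nose moves about 56 mm per rad; it pushes with about 3.6 N at rest, 7 N on a clamped stone, 11 N at the stop, and always springs back
- clip_b (a joint): the same for holder b's arm
- glass: a drinking glass, bystander, 75 mm across, 100 mm high; origin at the centre of its foot
- peeler: a swivel peeler lying on the table, bystander, 158 x 21 x 13 mm; origin at the centre of its underside
- carrot_a: a whole carrot lying to the right of the holders, bystander, 224 mm long, 48 mm thick; origin at the centre of its underside
Not all that is in view belongs to the job. What is shaped like the drainer but purple is not meant.

How it is judged:
On the way, in this order (a step that is already met when the one before it is completed fails the run):
1. the stone is lifted clear of the draining stand (contact force between stone_1 and drainer below 0.05 N), for 0.3 s.
2. the empty holder's arm is drawn back beyond the length of the stone (value of joint clip_b above 0.29 rad), for 0.1 s.
At the end, for the whole second after the job is handed in: the stone lies flat on the empty holder's bed, within 2 mm of the fixed edge, within 6 mm of the bed's middle line and 0.06 rad of its direction, at rest, with the arm pressing on its other end (arm angle 0.24 to 0.32); the other stone is still clamped where it was (moved less than 6 mm) (x of stone_1 in the frame of bed_b between -0.002 and 0.002 m and y of stone_1 in the frame of bed_b between -0.006 and 0.006 m and distance between stone_1 and bed_b below 0.025 m and angle between the z axis of stone_1 and the z axis of bed_b, either way round below 0.03 rad and angle between the x axis of stone_1 and the x axis of bed_b, either way round below 0.06 rad and value of joint clip_b between 0.24 and 0.32 rad and linear speed of stone_1 below 0.01 m/s and distance of stone_2 from where it was at the start of the episode below 0.006 m); the robot touches nothing.
It fails at once if the stone is dropped or topples (turns faster than 4.5 rad/s) (angular speed of stone_1 above 4.5 rad/s).
It fails at once if the clamped stone is dislodged (moved over 10 mm) (distance of stone_2 from where it was at the start of the episode above 0.01 m).
It fails at once if the glass, the peeler or the carrot is pushed away (over 30 mm) (distance of any of glass, peeler, carrot_a from where it was at the start of the episode above 0.03 m).
It also fails if it takes over 45 s, if anything falls off the work surface, if the arm or the gripper's body presses on something with over 40 N, if the wrist force passes 120 N, or if a joint passes its speed limit or range.

ROBOT

A 6-joint arm with a two-finger parallel gripper is mounted at the origin on a cart in front of the work surface, level with it; the furniture and walls round the work are solid. World frame = base frame: x ahead of the robot, y to its left, z up, the work surface at z = 0. Lengths are in m, angles in rad, forces in N, time in s.
With the tool pointing down it reaches from about 0.425 to 0.95 m from the base axis. Payload 3.5 kg.
Tool frame: the origin (TCP) lies on the centre line of the jaws, within the pads' length; the fingertips stand 17 mm ahead of it and the grasp point (between the pads) lies 2 mm behind it; z points along the fingers, y is the line along which they close (so a half turn about z gives the same grasp; the last joint's range is limited). The gripper opens to 85 mm and grips with 20 to 120 N. Pads are 22 mm wide; open, the fingers measure 114 mm over their backs; the gripper's body (76 mm by 85 mm) begins 54 mm behind the grasp point. The pads swing forward as they close: fully open they stand 13 mm farther back than shut.
Start: joints at [-1.472, 0.286, 1.577, -0, 1.279, -0.15], TCP at [0.166, -0.654, 0.248] pointing down, gripper open.
Joint ranges: [-2.77, 2.77], [-0.9, 2.22], [0.21, 2.48], [-1.53, 4.67], [0.24, 2.81], [-2.84, 2.84]. Speed limits (rad/s): [2.79, 2.79, 3.14, 3.14, 3.14, 3.14].

INTERFACE

Orientations are given as a unit quaternion [x, y, z, w].
In Python, from plant import ctrl gives the robot as it stands. The module is installed in compiled form; this text tells all that it offers.
- The arm moves only by the tool drive_tool, never from a script. Its argument "moves" is a list of rows, each a list of 3 entries, a list of its own where there are three numbers: the turn, a rotation vector about the tool's x, y, z in rad, then the shift along the tool's x, y, z in m, then the finger opening in m, from 0 to 0.0854. A call has 1 to 5 rows; each row shifts and turns the commanded pose from where the row before left it, along the tool's axes as they then stand; what a row does not reach is not made up. A row lasts 1/8 s, in which the tool goes at most 62.5 mm and 10.7 degrees, less where a joint would pass 70% of its speed; a pose out of reach is approached as far as the arm can. A call with a gripper value outside its range is refused whole. The fingers move at their own pace and stop on an object; "grip_force" is the grip in N (left out, the last holds). Time passes only in rows, so rows that do not move let the fingers close. It gives the time, the measured TCP pose, the force, the opening and the grip force at its end, in the units of the state.
- ctrl.get_state(): the state, without advancing time (a new reading comes with each control period).
- ctrl.read_camera(name): name is "scene" or "top" or "wrist"; returns a dict with "image" (384x512x3 uint8, red, green, blue), "fx", "fy", "cx", "cy" (pixels), "R" (3x3) and "t" (3): a world point X has camera coordinates R X + t. Camera axes: x right, y down, z forward; pixel columns grow to the right and rows downward; lengths in m; the calibration is good to about 2 mm. A picture is of the moment at which its call begins. There is no depth.
- ctrl.sign_off(): hands the job in; it is judged then, once.
The state is a dict: "time": time; "qpos": joint angles; "dq": joint speeds; "joint_efforts": joint torques, N m; "eef_pos": TCP position; "tcp_rot": TCP orientation; "contact_force": force on the tool from outside, world axes, zero at the start; "wrist_torque": the same for the moment, N m; "opening": opening from 0.0 (shut) to 1.0 (fully open); "finger_force": force on a finger pad.
Only numpy, scipy, OpenCV 4.12 (cv2) and the standard library are available. Lean on these libraries where they do the work, as an engineer would, in place of code of your own. Each camera call takes 0.05 s, during which the arm holds its last target. There are 200 camera calls.

## Working session

There is one attempt and no reset: what is moved stays moved. The work goes in short steps, Python scripts to look and compute and a tool call to move; the robot and the scene stay as the last step left them, time stands still between calls to the robot, and variables do not carry over. Pictures are saved under pics/ and viewed, at most 10 in all, crops included, and the job is handed in when it is done.

Besides the shell and the picture viewer there is one more tool, called after "Call:" by a JSON object that holds its "op" and its "data", one argument or row to a line. drive_tool: Moves the arm, as the interface text tells. Its arguments: {"type":"object","properties":{"moves":{"type":"array","items":{"type":"array"}},"grip_force":{"type":"number"}},"required":["moves"]}

```bash
mkdir -p pics
cat > h.py <<'E'
import numpy as np, cv2, pickle
from plant import ctrl
def shot(cam, name, crop=None, s=1):
    d=ctrl.read_camera(cam); im=d["image"][:,:,::-1].copy()
    pickle.dump(d,open(f"pics/{name}.pkl","wb"))
    if crop: x0,y0,x1,y1=crop; im=im[y0:y1,x0:x1]
    im=cv2.resize(im,None,fx=s,fy=s,interpolation=cv2.INTER_CUBIC); cv2.imwrite(f"pics/{name}.png",im); return d
def ray(d,u,v):
    R=np.array(d["R"]);t=np.array(d["t"]); c=-R.T@t
    r=R.T@np.array([(u-d["cx"])/d["fx"],(v-d["cy"])/d["fy"],1]); return c,r
def onz(d,u,v,z):
    c,r=ray(d,u,v); return c+r*(z-c[2])/r[2]
def proj(d,X):
    p=np.array(d["R"])@np.array(X)+np.array(d["t"]); return d["fx"]*p[0]/p[2]+d["cx"], d["fy"]*p[1]/p[2]+d["cy"]
E
python3 - <<'E'
from h import *
a=shot("top","top1"); b=shot("scene","sc1")
im=np.hstack([cv2.imread("pics/top1.png")]); cv2.imwrite("pics/top1b.png",cv2.resize(im,(800,600),interpolation=cv2.INTER_CUBIC))
cv2.imwrite("pics/sc1b.png",cv2.resize(cv2.imread("pics/sc1.png"),(800,600),interpolation=cv2.INTER_CUBIC))
for d in (a,b): print(-np.array(d["R"]).T@d["t"], d["fx"])
print(ctrl.get_state())
E
```

```text
[ 0.36672575 -0.03890747  1.49156225] 474.3760969685562
[-0.26832924  0.59262517  1.12579183] 489.80631574082105
{'time': 0.1, 'qpos': array([-1.47198660e+00,  2.87124997e-01,  1.57802805e+00,  1.23277373e-07,
        1.27856654e+00, -1.50016915e-01]), 'dq': array([-0.00010319, -0.00062762, -0.00497247, -0.00064408, -0.00023138,
       -0.00065424]), 'joint_efforts': array([ 7.84279782e-04, -4.07298768e+01, -2.93699098e+01, -1.60715599e-04,
        3.37984158e-03,  1.01980768e-05]), 'eef_pos': array([ 0.16619309, -0.65365496,  0.24705487]), 'tcp_rot': array([ 9.92270082e-01,  1.24092523e-01,  2.72846237e-05, -1.06311831e-03]), 'contact_force': array([-0.99492518, -0.09342471,  0.37622151]), 'wrist_torque': array([ 0.07190394,  0.0228728 , -0.00044677]), 'finger_force': 0.0, 'opening': 0.9973671547812898}
```

View pics/top1b.png

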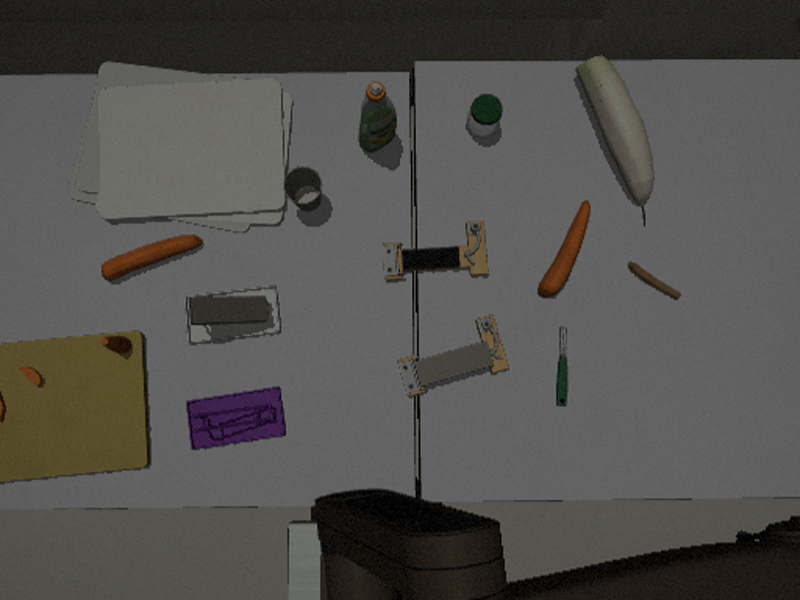

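View pics/sc1b.png

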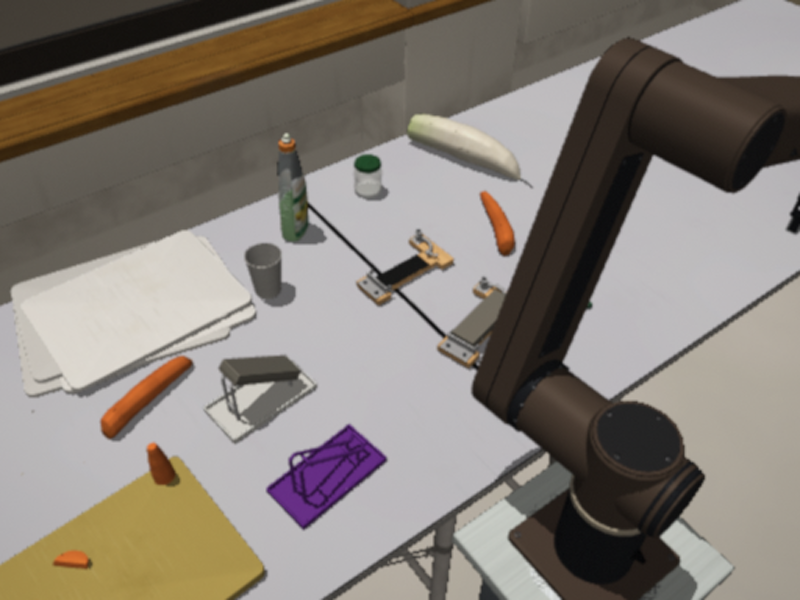

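The loose stone is on the white drainer at about (230,310) in the top view. Its high end is on the left (+y). The empty holder is the far one at (435,258), with its fixed edge on the left. I'll enlarge crops for measuring.

Run:
```python
from h import *
im=cv2.imread("pics/top1.png"); s=cv2.imread("pics/sc1.png")
f=lambda i,x0,y0,w,h,k: cv2.resize(i[y0:y0+h,x0:x0+w],None,fx=k,fy=k,interpolation=cv2.INTER_CUBIC)
A=f(im,110,175,80,60,5); B=f(im,240,135,80,60,5); C=f(s,125,220,80,60,5); D=f(s,220,140,80,60,5)
o=np.vstack([np.hstack([A,B]),np.hstack([C,D])]); o=cv2.convertScaleAbs(o,alpha=1.6)
cv2.imwrite("pics/crops.png",o)
```

```text
(no output)
```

View pics/crops.png

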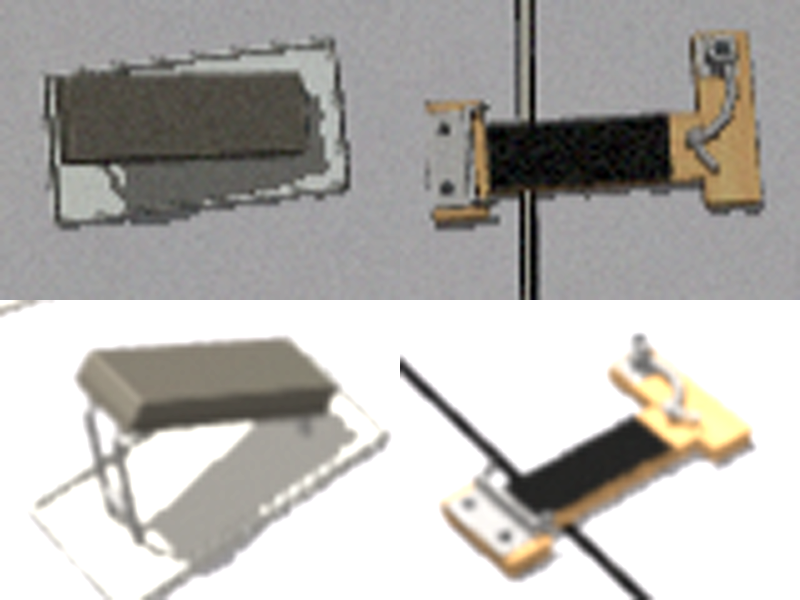

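```bash
cat > fit.py <<'E'
from h import *
from scipy.optimize import least_squares
from scipy.spatial.transform import Rotation as Ro
T=pickle.load(open("pics/top1.pkl","rb"));S=pickle.load(open("pics/sc1.pkl","rb"))
px=lambda o,k,l:[(np.array(o)+(np.array(p)+.5)/5-.5) for p in l]
def solve(obs,model,p0):
    f=lambda p:np.concatenate([np.subtract(proj(d,model(p,X)),uv) for d,X,uv in obs])
    r=least_squares(f,p0,loss="soft_l1"); print(np.round(r.x,4)); print(np.round(r.fun.reshape(-1,2),1).tolist()); return r.x
X4=np.array([[75,-25,22],[-75,-25,22],[-75,25,22],[75,25,22]])/1e3
P=px((110,175),5,[(65,73),(298,72),(308,150),(65,160)]); Q=px((125,220),5,[(95,50),(290,40),(335,88),(145,105)])
obs=[(T,x,u) for x,u in zip(X4,P)]+[(S,x,u) for x,u in zip(X4,Q)]
# p: x y z yaw ; pitch -35deg (+x end up)
m=lambda p,X:p[:3]+Ro.from_euler("ZY",[p[3],-np.radians(35)]).apply(X)
print("stone");solve(obs,m,[.4,.3,.06,1.57])
Xd=np.array([[92.5,-48,12],[-92.5,-48,12],[-92.5,48,12],[92.5,48,12]])/1e3
print("tray");solve([(T,x,u) for x,u in zip(Xd,px((110,175),5,[(48,73),(335,40),(349,188),(58,222)]))],lambda p,X:np.r_[p[:2],0]+Ro.from_euler("z",p[2]).apply(X),[.4,.3,1.6])
H=[(-106,-73),(-106,39),(-70,-73),(103,-38),(103,38)]
U=px((240,135),5,[(350,32),(362,205),(292,32),(30,103),(36,225)])
H2=[(-106,39),(103,38),(103,-38)];U2=px((220,140),5,[(350,140),(113,263),(45,200)])
mk=lambda p,X:np.r_[p[:2],0]+Ro.from_euler("z",p[2]).apply(np.r_[X[:2],p[3] if X[2]==0 else X[2]])
piv=np.array([-.084,-.056,.046])
obs=[(T,np.r_[np.array(a)/1e3,0],u) for a,u in zip(H,U)]+[(S,np.r_[np.array(a)/1e3,0],u) for a,u in zip(H2,U2)]
obs+=[(T,piv,px((240,135),5,[(320,45)])[0]),(S,piv,px((220,140),5,[(240,42)])[0])]
print("holder");solve(obs,mk,[.5,-.07,1.6,.02])
E
python3 fit.py
```

```text
stone
[0.5569 0.2726 0.0682 1.6841]
[[-0.3, 0.3], [0.3, -0.1], [-0.1, 0.3], [1.2, -0.0], [-1.4, 0.2], [-0.2, -0.4], [1.5, -0.0], [-0.6, 0.1]]
tray
[0.5581 0.2703 1.6762]
[[-0.7, -0.2], [0.5, -0.3], [0.6, 0.2], [-0.4, 0.2]]
holder
[ 0.6675 -0.1357  1.6216  0.0154]
[[-0.3, -0.3], [0.1, -0.5], [0.1, 0.4], [-0.8, 0.1], [-0.6, -0.8], [1.7, -1.8], [0.2, 1.0], [-0.6, 0.6], [0.4, 0.4], [0.7, -0.9]]
```

```bash
cat >> h.py <<'E'
from scipy.linalg import logm, expm
from scipy.spatial.transform import Rotation as Ro
def M(p,R): A=np.eye(4);A[:3,:3]=R;A[:3,3]=p;return A
def cur(): s=ctrl.get_state(); return M(s["eef_pos"],Ro.from_quat(s["tcp_rot"]).as_matrix())
def stonepose(p,yaw,pitch): return M(p,Ro.from_euler("ZY",[yaw,-pitch]).as_matrix())
def tcp_for(S,deep=0.,h=.011):  # TCP pose gripping stone pose S, deep: further along tool z
    return S@M([0,0,h-.002-deep],np.diag([1.,-1,-1]))
def rows(G,n,C=None):
    C=cur() if C is None else C
    r=np.linalg.inv(C)@G; e=expm(np.real(logm(r))/n)
    t=Ro.from_matrix(e[:3,:3]).as_rotvec(); s=e[:3,3]
    print("n",n,"turn",np.round(t,4),"deg %.1f"%np.degrees(np.linalg.norm(t)),"shift",np.round(s,4),"%.4f"%np.linalg.norm(s))
S1=stonepose([.557,.2726,.0682],1.680,np.radians(35))
E
python3 - <<'E'
from h import *
G=tcp_for(S1,deep=-.09); print(G.round(3)); rows(G,20)
E
```

```text
[[-0.089  0.994 -0.063  0.563]
 [ 0.814  0.109  0.57   0.216]
 [ 0.574  0.    -0.819  0.149]
 [ 0.     0.     0.     1.   ]]
n 20 turn [ 0.0217  0.025  -0.0692] deg 4.4 shift [ 0.0478 -0.0103  0.0203] 0.0530
```

Run:
```python
from h import *
C=cur();A=C.copy()
for i in range(20):
    A=A@M([.048,-.0103,.0203],Ro.from_rotvec([.022,.025,-.069]).as_matrix())
    if i%3==1 or i==19: print(A[:3,3].round(3))
# flat alternative
F=M([.563,.17,.24],Ro.from_euler("Z",1.68).as_matrix()@np.diag([1.,-1,-1])); rows(F,16)
A=C.copy()
```

```text
[ 0.253 -0.606  0.208]
[ 0.371 -0.511  0.161]
[ 0.469 -0.389  0.129]
[ 0.54  -0.248  0.113]
[ 0.582 -0.095  0.113]
[0.591 0.064 0.127]
[0.566 0.219 0.153]
n 16 turn [-0.0001 -0.0001 -0.0894] deg 5.1 shift [ 0.061  -0.0125  0.0005] 0.0623
```

Call:
{"op": "drive_tool", "data": {
  "moves": [
    [[0,0,-0.084],[0.0575,-0.0118,0],0.085],
    [[0,0,-0.084],[0.0575,-0.0118,0],0.085],
    [[0,0,-0.084],[0.0575,-0.0118,0],0.085],
    [[0,0,-0.084],[0.0575,-0.0118,0],0.085],
    [[0,0,-0.084],[0.0575,-0.0118,0],0.085]
  ],
  "grip_force": 90
}}

```text
time: 0.72
eef_pos: [0.4048, -0.4835, 0.2477]
tcp_rot: [0.944, 0.329, -0.0, -0.0]
contact_force: [1.2, -0.1, -0.3]
opening: 0.999
finger_force: 0.0
```

Call:
{"op": "drive_tool", "data": {
  "moves": [
    [[0,0,-0.084],[0.0575,-0.0118,0],0.085],
    [[0,0,-0.084],[0.0575,-0.0118,0],0.085],
    [[0,0,-0.084],[0.0575,-0.0118,0],0.085],
    [[0,0,-0.084],[0.0575,-0.0118,0],0.085],
    [[0,0,-0.084],[0.0575,-0.0118,0],0.085]
  ]
}}

```text
time: 1.35
eef_pos: [0.5518, -0.2319, 0.2477]
tcp_rot: [0.855, 0.519, -0.0, -0.0]
contact_force: [0.6, 0.2, -0.2]
opening: 0.994
finger_force: 0.0
```

Call:
{"op": "drive_tool", "data": {
  "moves": [
    [[0,0,-0.084],[0.0575,-0.0118,0],0.085],
    [[0,0,-0.084],[0.0575,-0.0118,0],0.085],
    [[0,0,-0.084],[0.0575,-0.0118,0],0.085],
    [[0,0,-0.084],[0.0575,-0.0118,0],0.085],
    [[0,0,-0.084],[0.0575,-0.0118,0],0.085]
  ]
}}

```text
time: 1.98
eef_pos: [0.5834, 0.0577, 0.2478]
tcp_rot: [0.728, 0.686, -0.0, -0.0]
contact_force: [1.4, 0.6, -1.0]
opening: 0.994
finger_force: 0.0
```

Run:
```python
from h import *
print(cur().round(3)); rows(tcp_for(S1,deep=-.09),5);rows(tcp_for(S1,deep=-.09),4)
print(ctrl.get_state()["qpos"].round(2))
```

```text
[[ 0.059  0.998 -0.001  0.583]
 [ 0.998 -0.059  0.     0.058]
 [ 0.    -0.001 -1.     0.248]
 [ 0.     0.     0.     1.   ]]
n 5 turn [ 0.0102  0.1219 -0.0327] deg 7.3 shift [ 0.0264 -0.0035  0.0272] 0.0381
n 4 turn [ 0.0127  0.1523 -0.0408] deg 9.1 shift [ 0.0335 -0.0045  0.0335] 0.0476
[-0.07  0.09  1.8   0.    1.25 -0.02]
```

Call:
{"op": "drive_tool", "data": {
  "moves": [
    [[0.01,0.122,-0.033],[0.0264,-0.0035,0.0272],0.085],
    [[0.01,0.122,-0.033],[0.0264,-0.0035,0.0272],0.085],
    [[0.01,0.122,-0.033],[0.0264,-0.0035,0.0272],0.085],
    [[0.01,0.122,-0.033],[0.0264,-0.0035,0.0272],0.085],
    [[0.01,0.122,-0.033],[0.0264,-0.0035,0.0272],0.085]
  ]
}}

```text
time: 2.6
eef_pos: [0.5632, 0.2149, 0.1489]
tcp_rot: [0.636, 0.709, 0.203, -0.225]
contact_force: [0.1, -0.2, 1.5]
opening: 0.996
finger_force: 0.0
```

Run:
```python
from h import *
d=shot("wrist","w1",s=1.5)
print(cur().round(3)); rows(tcp_for(S1,deep=-.05),2)
print(ctrl.get_state()["qpos"].round(2))
for x in [(75,-25,22),(-75,-25,22),(-75,25,22),(75,25,22)]: print(x,np.multiply(1.5,proj(d,(S1@np.r_[np.array(x)/1e3,1])[:3])).round(0))
```

```text
[[-0.087  0.994 -0.068  0.56 ]
 [ 0.809  0.11   0.577  0.217]
 [ 0.581 -0.005 -0.814  0.146]
 [ 0.     0.     0.     1.   ]]
n 2 turn [-0.0024 -0.0044 -0.001 ] deg 0.3 shift [0.0005 0.0014 0.0182] 0.0183
[-0.03  0.25  1.91  0.67  1.18 -0.47]
(75, -25, 22) [449. 136.]
(-75, -25, 22) [437. 475.]
(-75, 25, 22) [329. 475.]
(75, 25, 22) [317. 136.]
```

View pics/w1.png

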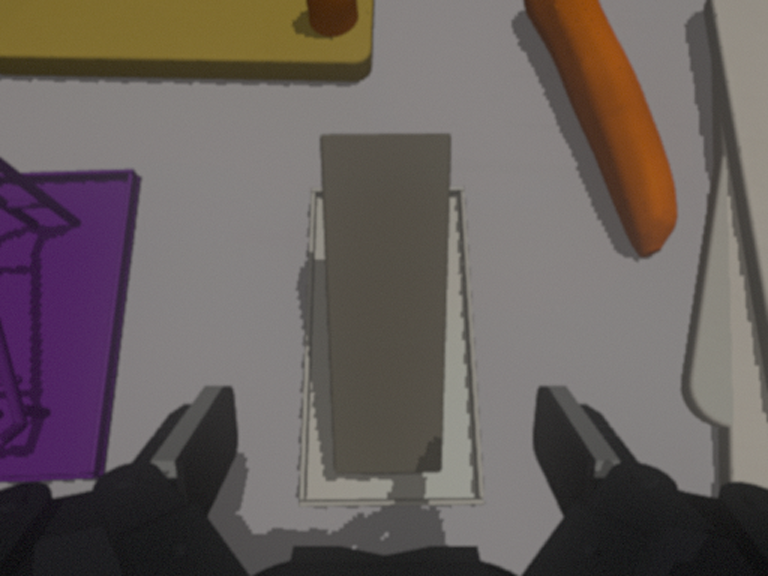

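The wrist view shows the stone corners at about (320,135), (450,135), (442,472) and (333,472). They agree with the prediction to about 3 px, so I'll go in to grasp.

Call:
{"op": "drive_tool", "data": {
  "moves": [
    [[-0.0024,-0.0044,0],[0.001,0.0015,0.03],0.085],
    [[-0.0024,-0.0044,0],[0,0.001,0.03],0.085],
    [[0,0,0],[0,0,0.02],0.085],
    [[0,0,0],[0,0,0.005],0.085],
    [[0,0,0],[0,0,0],0.085]
  ]
}}

```text
time: 3.28
eef_pos: [0.5616, 0.2633, 0.081]
tcp_rot: [0.638, 0.71, 0.201, -0.219]
contact_force: [0.9, 0.1, 0.6]
opening: 0.998
finger_force: 0.0
```

Run:
```python
from h import *
print(cur().round(3)); rows(tcp_for(S1,deep=.002),1); print(np.round(np.linalg.inv(S1)@cur(),4))
```

```text
[[-0.09   0.994 -0.054  0.562]
 [ 0.819  0.105  0.564  0.263]
 [ 0.567  0.006 -0.824  0.081]
 [ 0.     0.     0.     1.   ]]
n 1 turn [0.0074 0.0085 0.0001] deg 0.6 shift [ 0.0007 -0.0036  0.009 ] 0.0097
[[ 1.000e+00  2.000e-04 -8.500e-03 -7.000e-04]
 [ 1.000e-04 -1.000e+00 -7.400e-03 -3.500e-03]
 [-8.500e-03  7.400e-03 -9.999e-01  1.610e-02]
 [ 0.000e+00  0.000e+00  0.000e+00  1.000e+00]]
```

Call:
{"op": "drive_tool", "data": {
  "moves": [
    [[0.006,0.008,0],[0,-0.0025,0.008],0.085],
    [[0,0,0],[0,0,0],0.06],
    [[0,0,0],[0,0,0],0.045],
    [[0,0,0],[0,0,0],0.04],
    [[0,0,0],[0,0,0],0.04]
  ],
  "grip_force": 90
}}

```text
time: 3.9
eef_pos: [0.5589, 0.2673, 0.0748]
tcp_rot: [0.637, 0.71, 0.201, -0.223]
contact_force: [0.1, -3.1, 2.7]
opening: 0.569
finger_force: 94.4
```

Run:
```python
from h import *
print(np.round(np.linalg.inv(S1)@cur(),4)); s=ctrl.get_state();print(s["opening"],s["finger_force"],s["contact_force"])
```

```text
[[ 1.0e+00  4.0e-04 -6.0e-04 -7.0e-04]
 [ 4.0e-04 -1.0e+00 -2.2e-03 -1.3e-03]
 [-6.0e-04  2.2e-03 -1.0e+00  8.5e-03]
 [ 0.0e+00  0.0e+00  0.0e+00  1.0e+00]]
0.5687059565772271 94.37438607215881 [ 0.12202605 -3.14816182  2.73051436]
```

Call:
{"op": "drive_tool", "data": {
  "moves": [
    [[0,0,0],[0,0,-0.01],0.04],
    [[0,0,0],[0,0,-0.03],0.04],
    [[0,0,0],[0.02,0,-0.04],0.04],
    [[0,0,0],[0.03,0,-0.04],0.04],
    [[0,0,0],[0,0,0],0.04]
  ],
  "grip_force": 100
}}

```text
time: 4.53
eef_pos: [0.5636, 0.2397, 0.2055]
tcp_rot: [0.636, 0.711, 0.204, -0.22]
contact_force: [0.3, 0.3, -4.6]
opening: 0.568
finger_force: 105.6
```

```bash
cat >> h.py <<'E'
HB=M([.6675,-.1357,.020],Ro.from_euler("z",1.6216).as_matrix())
def ins(xl,zl,th,y=0.):
    th=np.radians(th); return HB@stonepose([xl+.075*np.cos(th),y,zl+.075*np.sin(th)],0,th)
GR=np.linalg.inv(S1)@M([0,0,0],np.eye(3)) if 0 else M([-.0007,0,.0085],np.diag([1.,-1,-1]))
def tgt(*a): return ins(*a)@GR
def where():
    S=np.linalg.inv(HB)@cur()@np.linalg.inv(GR); th=np.arctan2(S[2,0],S[0,0])
    lo=S@[-.075,0,0,1]; hi=S@[.075,0,0,1]; print("low",lo[:3].round(4),"high",hi[:3].round(4),"pitch",np.degrees(th).round(2),"yaw",S[1,0].round(4),"roll",S[2,1].round(4))
E
python3 - <<'E'
from h import *
s=ctrl.get_state();print(s["opening"],s["finger_force"],s["contact_force"])
print(cur().round(3)); G=tgt(-.05,.08,18); print(G.round(3)); rows(G,10)
C=cur();r=expm(np.real(logm(np.linalg.inv(C)@G))/10)
for i in range(10): C=C@r; print(C[:3,3].round(3),end=' ')
E
```

```text
0.567531192472253 105.60478448867798 [ 0.2893657   0.27392508 -4.6197302 ]
[[-0.094  0.994 -0.053  0.564]
 [ 0.815  0.108  0.569  0.24 ]
 [ 0.572  0.01  -0.82   0.206]
 [ 0.     0.     0.     1.   ]]
[[-0.048  0.999 -0.016  0.667]
 [ 0.95   0.051  0.309 -0.118]
 [ 0.309  0.    -0.951  0.131]
 [ 0.     0.     0.     1.   ]]
n 10 turn [-0.0016 -0.0295  0.0056] deg 1.7 shift [-0.036   0.0073 -0.0101] 0.0381
[0.575 0.205 0.193] [0.586 0.171 0.182] [0.597 0.136 0.172] [0.607 0.1   0.163] [0.618 0.064 0.155] [0.628 0.028 0.148] [ 0.638 -0.008  0.142] [ 0.648 -0.044  0.137] [ 0.657 -0.081  0.134] [ 0.667 -0.118  0.131]
```

Call:
{"op": "drive_tool", "data": {
  "moves": [
    [[-0.0016,-0.0295,0.0056],[-0.036,0.0073,-0.0101],0.04],
    [[-0.0016,-0.0295,0.0056],[-0.036,0.0073,-0.0101],0.04],
    [[-0.0016,-0.0295,0.0056],[-0.036,0.0073,-0.0101],0.04],
    [[-0.0016,-0.0295,0.0056],[-0.036,0.0073,-0.0101],0.04],
    [[-0.0016,-0.0295,0.0056],[-0.036,0.0073,-0.0101],0.04]
  ]
}}

```text
time: 5.15
eef_pos: [0.6131, 0.0636, 0.1458]
tcp_rot: [0.661, 0.715, 0.151, -0.172]
contact_force: [0.1, 0.8, -4.9]
opening: 0.566
finger_force: 105.3
```

Call:
{"op": "drive_tool", "data": {
  "moves": [
    [[-0.0016,-0.0295,0.0056],[-0.036,0.0073,-0.0101],0.04],
    [[-0.0016,-0.0295,0.0056],[-0.036,0.0073,-0.0101],0.04],
    [[-0.0016,-0.0295,0.0056],[-0.036,0.0073,-0.0101],0.04],
    [[-0.0016,-0.0295,0.0056],[-0.036,0.0073,-0.0101],0.04],
    [[-0.0016,-0.0295,0.0056],[-0.036,0.0073,-0.0101],0.04]
  ]
}}

```text
time: 5.78
eef_pos: [0.6621, -0.1181, 0.1211]
tcp_rot: [0.681, 0.715, 0.103, -0.119]
contact_force: [1.4, 0.5, -3.8]
opening: 0.571
finger_force: 105.3
```

Run:
```python
from h import *
where(); d=shot("wrist","w2",s=1.5); e=shot("scene","sc2",(190,110,318,206),6)
Hp=lambda x:np.multiply(1.5,proj(d,(HB@np.r_[np.array(x)/1e3,1])[:3])).round(0)
for x in [(103,-38,-5),(103,38,-5),(67,38,-5),(67,-38,-5),(75,-25,15),(75,25,15),(0,22,0),(0,-22,0)]: print(x,Hp(x))
S=cur()@np.linalg.inv(GR)
for x in [(75,-25,22),(75,25,22),(-75,25,22)]: print(x,np.multiply(1.5,proj(d,(S@np.r_[np.array(x)/1e3,1])[:3])).round(0))
```

```text
low [-0.0502  0.005   0.0699] high [0.0924 0.0044 0.1165] pitch 18.11 yaw -0.004 roll 0.0153
(103, -38, -5) [475. 196.]
(103, 38, -5) [318. 197.]
(67, 38, -5) [318. 271.]
(67, -38, -5) [475. 271.]
(75, -25, 15) [453. 250.]
(75, 25, 15) [341. 250.]
(0, 22, 0) [350. 411.]
(0, -22, 0) [443. 412.]
(75, -25, 22) [506. 153.]
(75, 25, 22) [265. 153.]
(-75, 25, 22) [299. 681.]
```

View pics/w2.png

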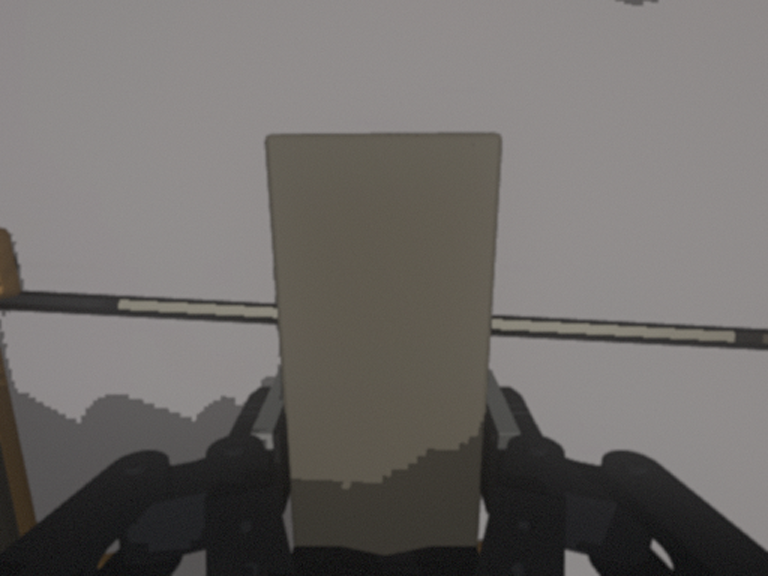

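The gripped stone hides the holder in the wrist view; its front corners are at (265,135) and (500,135). I'll back off along the holder's -x so the camera can see the fixed-edge end.

Run:
```python
from h import *
rows(tgt(-.18,.09,18),4)
```

```text
n 4 turn [-0.003  -0.     -0.0016] deg 0.2 shift [-0.0287  0.001  -0.0145] 0.0321
```

Call:
{"op": "drive_tool", "data": {
  "moves": [
    [[-0.003,0,-0.0016],[-0.029,0.001,-0.0145],0.04],
    [[-0.003,0,-0.0016],[-0.029,0.001,-0.0145],0.04],
    [[-0.003,0,-0.0016],[-0.029,0.001,-0.0145],0.04],
    [[-0.003,0,-0.0016],[-0.029,0.001,-0.0145],0.04],
    [[0,0,0],[0,0,0],0.04]
  ]
}}

```text
time: 6.5
eef_pos: [0.6735, -0.2472, 0.1417]
tcp_rot: [0.68, 0.716, 0.109, -0.114]
contact_force: [-0.5, 0.5, -4.7]
opening: 0.565
finger_force: 105.5
```

Run:
```python
from h import *
where(); d=shot("wrist","w3",s=1.5); 
Hp=lambda x:np.multiply(1.5,proj(d,(HB@np.r_[np.array(x)/1e3,1])[:3])).round(0)
for x in [(103,-38,-5),(103,38,-5),(67,38,-5),(67,-38,-5),(75,-30,15),(75,30,15),(0,22,0),(0,-22,0)]: print(x,Hp(x))
where()
```

```text
low [-0.1797 -0.0004  0.0906] high [-0.0371 -0.0002  0.1372] pitch 18.11 yaw 0.0007 roll -0.0011
(103, -38, -5) [454. -39.]
(103, 38, -5) [311. -39.]
(67, 38, -5) [311.  28.]
(67, -38, -5) [455.  28.]
(75, -30, 15) [444. -10.]
(75, 30, 15) [321. -10.]
(0, 22, 0) [340. 152.]
(0, -22, 0) [425. 152.]
low [-0.1778 -0.0004  0.0903] high [-0.0354 -0.0002  0.1372] pitch 18.21 yaw 0.0018 roll -0.0004
```

View pics/w3.png

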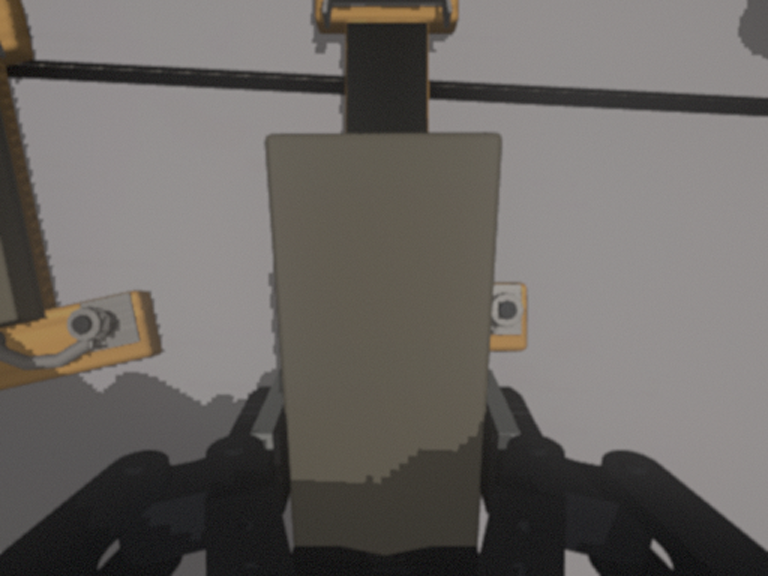

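The foot's inner corners appear at (314,30) and (458,30), and the bed edges at 345 and 429. That puts the holder about 1.5–2 mm toward -y of my fit. I'll check x against the pivot at (507,311) and the foot corners at (526,283) and (526,350).

Run:
```python
from h import *
d=pickle.load(open("pics/w3.pkl","rb"))
pts=[(67,38,-5),(67,-38,-5),(0,22,0),(0,-22,0),(-70,-73,-5),(-106,-73,-5),(-84,-56,26)]
ob=[(315,28),(458,28),(344.5,None),(428.5,None),(526,283),(526,350),(507,311)]
H0=HB
def H(p): return H0@M([p[0],p[1],0],Ro.from_euler("z",p[2]).as_matrix())
from scipy.optimize import least_squares
def f(p):
    r=[]
    for x,o in zip(pts,ob):
        u=np.multiply(1.5,proj(d,(H(p)@np.r_[np.array(x)/1e3,1])[:3])); r.append(u[0]-o[0])
        if o[1] is not None: r.append(u[1]-o[1])
    return np.array(r)
print(f([0,0,0]).round(1)); r=least_squares(f,[0,0,0],loss="soft_l1"); print(r.x.round(4),r.fun.round(1))
```

```text
[-4.2  0.2 -3.5  0.4 -4.4 -3.4 -4.6  4.3 -4.4  5.9 -4.2  4.6]
[ 0.0017 -0.002   0.0039] [-0.9 -2.8 -0.1 -3.1 -0.5  0.5 -0.2  0.5  0.3  2.1  0.9  0.5]
```

```bash
sed -i 's/^HB=M.*/HB=M([.6675,-.1357,.020],Ro.from_euler("z",1.6216).as_matrix())@M([.0008,-.002,0],Ro.from_euler("z",.0015).as_matrix())/' h.py
python3 - <<'E'
from h import *
d=pickle.load(open("pics/w3.pkl","rb"))
for k in range(3):
    C=cur(); S=C@np.linalg.inv(GR); ctrl.read_camera("wrist")
    print([np.multiply(1.5,proj(d,(S@np.r_[np.array(x)/1e3,1])[:3])).round(0).tolist() for x in [(75,-25,22),(75,25,22),(-40,25,22),(-40,-25,22)]])
    where()
Rc=np.array(d["R"]);t=np.array(d["t"])
print("cam in tool",(np.linalg.inv(C)@np.r_[-Rc.T@t,1]).round(4)); print((Rc@C[:3,:3]).round(3))
w=pickle.load(open("pics/w1.pkl","rb")); C1=tcp_for(S1,deep=-.09); print((np.linalg.inv(C1)@np.r_[-np.array(w["R"]).T@w["t"],1]).round(4), (np.array(w["R"])@C1[:3,:3]).round(3))
E
```

```text
[[502.0, 133.0], [261.0, 133.0], [292.0, 571.0], [473.0, 570.0]]
low [-0.1776  0.0017  0.0903] high [-0.0351  0.0019  0.1373] pitch 18.23 yaw 0.0013 roll -0.0001
[[502.0, 128.0], [261.0, 128.0], [292.0, 567.0], [474.0, 566.0]]
low [-0.1771  0.0015  0.0906] high [-0.0346  0.0018  0.1375] pitch 18.22 yaw 0.0021 roll -0.0003
[[502.0, 124.0], [262.0, 125.0], [293.0, 566.0], [475.0, 565.0]]
low [-0.1769  0.0011  0.0911] high [-0.0344  0.0016  0.138 ] pitch 18.19 yaw 0.0027 roll -0.0009
cam in tool [ 7.410e-02  3.000e-04 -1.257e-01  1.000e+00]
[[-0.003  1.    -0.002]
 [-0.954 -0.003 -0.3  ]
 [-0.3    0.001  0.954]]
[ 7.500e-02  3.000e-04 -1.254e-01  1.000e+00] [[ 0.     1.    -0.002]
 [-0.956 -0.    -0.294]
 [-0.294  0.002  0.956]]
```

Run:
```python
from h import *
rows(tgt(-.045,.03,18),4)
```

```text
n 4 turn [ 0.     -0.0008  0.0007] deg 0.1 shift [0.0266 0.0004 0.0248] 0.0364
```

Call:
{"op": "drive_tool", "data": {
  "moves": [
    [[0,-0.0008,0.0007],[0.0266,0.0004,0.0248],0.04],
    [[0,-0.0008,0.0007],[0.0266,0.0004,0.0248],0.04],
    [[0,-0.0008,0.0007],[0.0266,0.0004,0.0248],0.04],
    [[0,-0.0008,0.0007],[0.0266,0.0004,0.0248],0.04],
    [[0,0,0],[0,0,0],0.04]
  ]
}}

```text
time: 7.32
eef_pos: [0.6672, -0.1089, 0.0801]
tcp_rot: [0.679, 0.717, 0.107, -0.115]
contact_force: [-0.0, -0.1, -5.5]
opening: 0.571
finger_force: 105.0
```

Run:
```python
from h import *
where();ctrl.read_camera("wrist");ctrl.read_camera("wrist"); where(); rows(tgt(-.046,.006,18),3);rows(tgt(-.079,.004,18,-.001),4,tgt(-.046,.006,18))
```

```text
low [-0.042   0.0008  0.0289] high [0.1006 0.0012 0.0755] pitch 18.07 yaw 0.0026 roll 0.003
low [-0.0458 -0.001   0.0316] high [ 0.097  -0.0008  0.0777] pitch 17.87 yaw 0.0014 roll -0.0022
n 3 turn [0.0006 0.0007 0.0005] deg 0.1 shift [-0.0027 -0.0003  0.008 ] 0.0085
n 4 turn [ 0.  0. -0.] deg 0.0 shift [-0.008   0.0002 -0.0021] 0.0083
```

Call:
{"op": "drive_tool", "data": {
  "moves": [
    [[0,0,0],[-0.0025,0,0.008],0.04],
    [[0,0,0],[-0.0025,0,0.008],0.04],
    [[0,0,0],[-0.0025,0,0.006],0.04],
    [[0,0,0],[0,0,0],0.04]
  ]
}}

```text
time: 7.92
eef_pos: [0.6689, -0.1142, 0.0584]
tcp_rot: [0.681, 0.716, 0.108, -0.113]
contact_force: [-0.6, -0.3, -5.2]
opening: 0.566
finger_force: 105.2
```

```bash
cat >> h.py <<'E'
def avg(n=8):
    A=[];F=[]
    for _ in range(n):
        ctrl.read_camera("wrist"); s=ctrl.get_state(); A.append(np.r_[s["eef_pos"],s["tcp_rot"]*np.sign(s["tcp_rot"][0])]); F.append(s["contact_force"])
    print("std",np.std(A,axis=0)[:3].round(4),"F",np.mean(F,axis=0).round(1)); m=np.mean(A,axis=0)
    return M(m[:3],Ro.from_quat(m[3:]).as_matrix())
def where(C):
    S=np.linalg.inv(HB)@C@np.linalg.inv(GR); th=np.arctan2(S[2,0],S[0,0])
    lo=S@[-.075,0,0,1]; hi=S@[.075,0,0,1]; print("low",lo[:3].round(4),"high",hi[:3].round(4),"pitch",np.degrees(th).round(2),"yaw",S[1,0].round(4),"roll",S[2,1].round(4))
E
python3 - <<'E'
from h import *
C=avg(); where(C); rows(tgt(-.046,.004,18),1,C); rows(tgt(-.080,.004,18),4,C); print(ctrl.get_state()["time"])
shot("scene","sc3",(190,110,318,206),6)
E
```

```text
std [0.0002 0.0001 0.0004] F [ 0.1  0.3 -4.2]
low [-0.0475 -0.0014  0.0089] high [ 0.0952 -0.0014  0.055 ] pitch 17.87 yaw -0.0003 roll -0.0032
n 1 turn [ 0.0034  0.0023 -0.0003] deg 0.2 shift [-0.0001 -0.0014  0.005 ] 0.0052
n 4 turn [ 0.0009  0.0006 -0.0001] deg 0.1 shift [-0.0081 -0.0003 -0.0014] 0.0082
8.325
```

View pics/sc3.png

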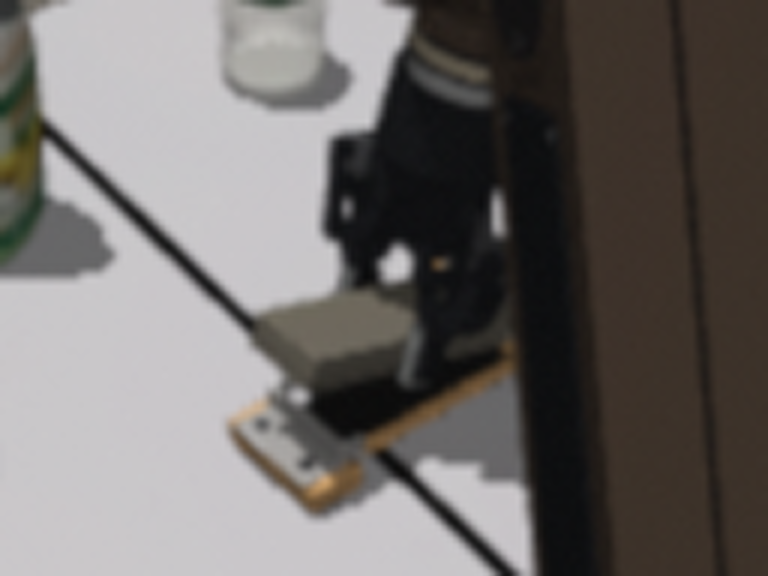

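The scene crop shows the stone tilted above the bed, with its high end clear over the fixed edge at (290,390) and lined up. Next I lower the low end and push the nose back.

Call:
{"op": "drive_tool", "data": {
  "moves": [
    [[0.003,0.002,0],[0,-0.0012,0.005],0.04],
    [[0,0,0],[-0.0078,0,-0.0025],0.04],
    [[0,0,0],[-0.0078,0,-0.0025],0.04],
    [[0,0,0],[0,0,0],0.04]
  ],
  "grip_force": 115
}}

```text
time: 8.88
eef_pos: [0.6684, -0.1283, 0.0546]
tcp_rot: [0.68, 0.716, 0.108, -0.116]
contact_force: [-1.8, 4.4, -3.0]
opening: 0.565
finger_force: 120.7
```

Run:
```python
from h import *
C=avg(4); where(C); rows(tgt(-.080,.003,18),2,C)
```

```text
std [0.     0.0001 0.    ] F [-2.1  4.4 -3.4]
low [-0.0609  0.0007  0.0033] high [0.0816 0.0005 0.0502] pitch 18.21 yaw -0.0013 roll 0.0022
n 2 turn [-0.001  -0.0018 -0.0007] deg 0.1 shift [-0.0091  0.0003 -0.0027] 0.0095
```

Call:
{"op": "drive_tool", "data": {
  "moves": [
    [[0,0,0],[-0.0065,0.0002,-0.0019],0.04],
    [[0,0,0],[-0.0065,0.0002,-0.0019],0.04],
    [[0,0,0],[-0.0065,0.0002,-0.0019],0.04],
    [[0,0,0],[0,0,0],0.04]
  ]
}}

```text
time: 9.57
eef_pos: [0.669, -0.1467, 0.0538]
tcp_rot: [0.68, 0.715, 0.108, -0.118]
contact_force: [-4.4, 8.5, -1.9]
opening: 0.571
finger_force: 120.8
```

Run:
```python
from h import *
C=avg(4); where(C); 
for th in (12,7): rows(tgt(-.079,.003,th),3,C)
shot("wrist","w4",s=1.5)
```

```text
std [0.     0.0001 0.    ] F [-4.8  8.3 -1.6]
low [-0.0793  0.0012  0.0022] high [0.063  0.0009 0.0497] pitch 18.44 yaw -0.0021 roll 0.0059
n 3 turn [-0.0019 -0.0375 -0.0006] deg 2.1 shift [0.0004 0.0004 0.0026] 0.0026
n 3 turn [-0.0019 -0.0665 -0.0005] deg 3.8 shift [0.0006 0.0004 0.0047] 0.0048
```

Run:
```python
from h import *
C=cur(); rows(tgt(-.079,.003,6),5,C)
a=cv2.imread("pics/w3.png");b=cv2.imread("pics/w4.png"); g=lambda i:[int(np.argmax(np.abs(np.diff(i[100:200,c].sum(1).astype(int)))))+100 for c in (300,340,460)]
print(g(a),g(b))
```

```text
n 5 turn [-0.0012 -0.0434 -0.0003] deg 2.5 shift [0.0004 0.0002 0.0031] 0.0031
[133, 132, 100] [130, 130, 130]
```

Call:
{"op": "drive_tool", "data": {
  "moves": [
    [[-0.0012,-0.0434,0],[0.0004,0.0002,0.0031],0.04],
    [[-0.0012,-0.0434,0],[0.0004,0.0002,0.0031],0.04],
    [[-0.0012,-0.0434,0],[0.0004,0.0002,0.0031],0.04],
    [[-0.0012,-0.0434,0],[0.0004,0.0002,0.0031],0.04],
    [[-0.0012,-0.0434,0],[0.0004,0.0002,0.0031],0.04]
  ]
}}

```text
time: 10.45
eef_pos: [0.6692, -0.1406, 0.0383]
tcp_rot: [0.689, 0.723, 0.035, -0.038]
contact_force: [-6.1, 7.4, -2.2]
opening: 0.565
finger_force: 120.8
```

Run:
```python
from h import *
C=avg(4); where(C); rows(tgt(-.079,.002,0.5,-.0003),3,C); rows(tgt(-.079,.001,0.,-.0003),4,C)
shot("scene","sc4",(190,110,318,206),6)
```

```text
std [0.0001 0.0002 0.0001] F [-4.6  8.1 -3.1]
low [-0.0781  0.0007  0.0019] high [0.0711 0.0003 0.0175] pitch 5.97 yaw -0.0023 roll 0.0011
n 3 turn [-0.0003 -0.0318 -0.0008] deg 1.8 shift [-0.0001  0.0003  0.0023] 0.0023
n 4 turn [-0.0002 -0.026  -0.0006] deg 1.5 shift [-0.      0.0002  0.0022] 0.0022
```

View pics/sc4.png

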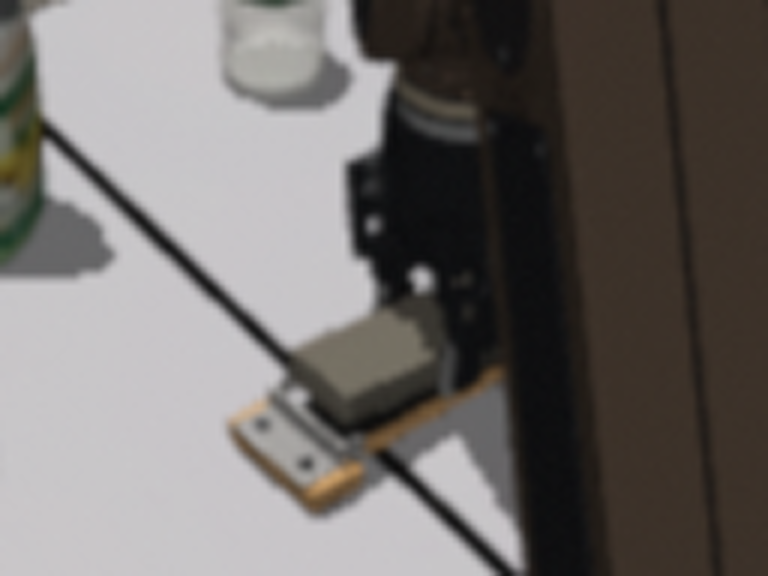

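The stone's front end sits just inside the plate, at about (345,420), with a small gap. I'll level it.

Call:
{"op": "drive_tool", "data": {
  "moves": [
    [[0,-0.026,-0.0006],[-0.0004,0.0002,0.0022],0.04],
    [[0,-0.026,-0.0006],[-0.0002,0.0002,0.0022],0.04],
    [[0,-0.026,-0.0006],[0,0.0002,0.0022],0.04],
    [[0,0,0],[0,0,0],0.04]
  ]
}}

```text
time: 11.2
eef_pos: [0.6698, -0.1404, 0.0315]
tcp_rot: [0.689, 0.725, 0.009, -0.01]
contact_force: [-4.5, 8.1, -3.5]
opening: 0.565
finger_force: 121.0
```

Run:
```python
from h import *
C=avg(4); where(C); print(ctrl.get_state()["wrist_torque"].round(2)); rows(tgt(-.079,.0,0.,-.0003),1,C)
```

```text
std [0.     0.0001 0.    ] F [-4.5  7.8 -3.3]
low [-0.0798  0.0001  0.001 ] high [ 0.0701 -0.0002  0.005 ] pitch 1.53 yaw -0.0019 roll 0.001
[ 1.13  0.69 -0.3 ]
n 1 turn [-0.0009 -0.0266 -0.0019] deg 1.5 shift [0.001  0.0002 0.003 ] 0.0032
```

Call:
{"op": "drive_tool", "data": {
  "moves": [
    [[0,-0.0133,-0.001],[0.0005,0.0002,0.0015],0.04],
    [[0,-0.0133,-0.001],[0.0003,0,0.0015],0.04],
    [[0,0,0],[0,0,0],0.04]
  ]
}}

```text
time: 11.78
eef_pos: [0.6702, -0.1399, 0.0287]
tcp_rot: [0.688, 0.725, -0.0, 0.0]
contact_force: [-4.1, 8.6, -3.2]
opening: 0.571
finger_force: 121.0
```

Run:
```python
from h import *
C=avg(4); where(C); print(ctrl.get_state()["wrist_torque"].round(2))
```

```text
std [0. 0. 0.] F [-4.5  7.9 -2.6]
low [-0.0795 -0.0005  0.0003] high [ 0.0705 -0.0006  0.0002] pitch -0.03 yaw -0.0001 roll 0.0002
[ 1.08  0.74 -0.32]
```

Call:
{"op": "drive_tool", "data": {
  "moves": [
    [[0,0,0],[0,0,0.001],0.04],
    [[0,0,0],[0,0,0],0.04]
  ]
}}

```text
time: 12.22
eef_pos: [0.6707, -0.1402, 0.028]
tcp_rot: [0.688, 0.725, 0.0, 0.001]
contact_force: [-3.5, 7.8, -2.7]
opening: 0.563
finger_force: 121.1
```

Call:
{"op": "drive_tool", "data": {
  "moves": [
    [[0,0,0],[0,0,0.001],0.04],
    [[0,0,0],[0,0,0],0.04]
  ]
}}

```text
time: 12.48
eef_pos: [0.6708, -0.1402, 0.0277]
tcp_rot: [0.688, 0.725, -0.0, 0.001]
contact_force: [-5.4, 9.0, -1.4]
opening: 0.569
finger_force: 121.6
```

Call:
{"op": "drive_tool", "data": {
  "moves": [
    [[0,0,0],[0,0,0.001],0.04],
    [[0,0,0],[0,0,0],0.04]
  ]
}}

```text
time: 12.72
eef_pos: [0.6708, -0.1402, 0.0277]
tcp_rot: [0.688, 0.725, -0.0, 0.0]
contact_force: [-7.6, 8.9, 4.4]
opening: 0.566
finger_force: 122.2
```

Run:
```python
from h import *
C=avg(4); where(C); print(ctrl.get_state()["wrist_torque"].round(2))
```

```text
std [0. 0. 0.] F [-7.3  8.6  4.1]
low [-0.0798 -0.0011 -0.0008] high [ 0.0702 -0.001  -0.0009] pitch -0.04 yaw 0.0002 roll -0.0003
[ 1.35  1.1  -0.2 ]
```

Call:
{"op": "drive_tool", "data": {
  "moves": [
    [[0,0,0],[0.001,0,-0.0007],0.04],
    [[0,0,0],[0.0015,0,0],0.04],
    [[0,0,0],[0.001,0,0],0.04],
    [[0,0,0],[0,0,0],0.04]
  ]
}}

```text
time: 13.42
eef_pos: [0.671, -0.1374, 0.0277]
tcp_rot: [0.689, 0.725, 0.0, 0.002]
contact_force: [-4.6, 6.8, -0.1]
opening: 0.568
finger_force: 121.2
```

Run:
```python
from h import *
C=avg(4); where(C); print(ctrl.get_state()["wrist_torque"].round(2))
```

```text
std [0. 0. 0.] F [-4.3  6.2 -0.6]
low [-0.077  -0.0014 -0.0007] high [ 0.073  -0.0015 -0.001 ] pitch -0.11 yaw -0.0005 roll -0.0022
[ 1.07  0.68 -0.37]
```

Call:
{"op": "drive_tool", "data": {
  "moves": [
    [[0,0,0],[0,0,0],0.048],
    [[0,0,0],[0,0,0],0.051],
    [[0,0,0],[0,0,0],0.056],
    [[0,0,0],[0,0,0],0.066],
    [[0,0,0],[0,0,0],0.07]
  ],
  "grip_force": 20
}}

```text
time: 14.25
eef_pos: [0.6731, -0.1401, 0.0286]
tcp_rot: [0.688, 0.726, -0.0, 0.006]
contact_force: [0.1, -0.2, -0.4]
opening: 0.822
finger_force: 0.0
```

Call:
{"op": "drive_tool", "data": {
  "moves": [
    [[0,0,0],[0,0,-0.01],0.07],
    [[0,0,0],[0,0,-0.03],0.07],
    [[0,0,0],[-0.01,0,-0.04],0.08],
    [[0,0,0],[-0.02,0,-0.05],0.08],
    [[0,0,0],[-0.02,0,-0.05],0.08]
  ]
}}

```text
time: 14.88
eef_pos: [0.6738, -0.1884, 0.2104]
tcp_rot: [0.687, 0.726, -0.0, 0.005]
contact_force: [0.6, -0.7, 0.7]
opening: 0.938
finger_force: 0.0
```

Run:
```python
from h import *
d=shot("wrist","w5",s=1.5); S=HB
print(ctrl.get_state()["contact_force"])
for n,x in [("up",(75,-25,22)),("up",(75,25,22)),("up",(-75,25,22)),("up",(-75,-25,22)),("edge",(75,0,15)),("nose",(-81.5,0,8))]: print(n,x,np.multiply(1.5,proj(d,(HB@np.r_[np.array(x)/1e3,1])[:3])).round(0))
```

```text
[ 2.69795696 -1.8468089   5.1278932 ]
up (75, -25, 22) [427.  26.]
up (75, 25, 22) [330.  26.]
up (-75, 25, 22) [338. 303.]
up (-75, -25, 22) [420. 303.]
edge (75, 0, 15) [379.  29.]
nose (-81.5, 0, 8) [379. 305.]
```

View pics/w5.png

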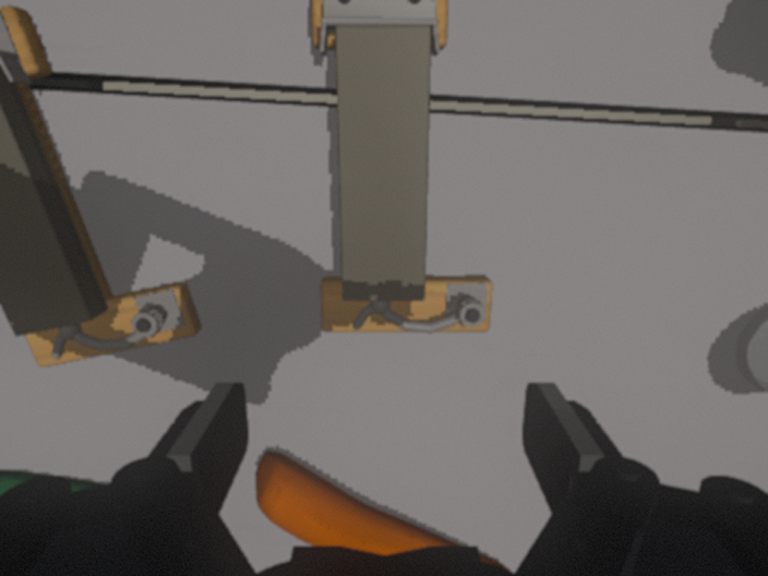

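The stone lies between the cheeks (337–430, row 25), flush with the plate. Its other end is at row 300, with the nose pressing at (373,303), and the gripper is clear.

```bash
python3 -c "
from plant import ctrl
for _ in range(4): ctrl.read_camera('top')
print(ctrl.sign_off())"
```

```text
the job is handed in; nothing more can be done
None
```

The job is handed in: the last picture shows the loose whetstone clamped in the far holder, flat and flush against the fixed edge with the arm pressing on its other end; the judged result was not reported back.

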